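# Load the dish incubator

## Robot

A 7-joint arm with a two-finger parallel gripper is mounted at the origin on a cart in front of the work surface, level with it; the furniture and walls round the work are solid. World frame = base frame: x ahead of the robot, y to its left, z up, the work surface at z = 0. Lengths are in m, angles in rad, forces in N, time in s.
With the tool pointing down it reaches from about 0.425 to 0.925 m from the base axis. Payload 6.8 kg.
Tool frame: the origin (TCP) lies on the centre line of the jaws, within the pads' length; the fingertips stand 14 mm ahead of it and the grasp point (between the pads) lies 5 mm behind it; z points along the fingers, y is the line along which they close (so a half turn about z gives the same grasp; the last joint's range is limited). The gripper opens to 85 mm and grips with 20 to 120 N. Pads are 22 mm wide; open, the fingers measure 114 mm over their backs; the gripper's body (76 mm by 85 mm) begins 54 mm behind the grasp point. The pads swing forward as they close: fully open they stand 13 mm farther back than shut.
Start: joints at [1.002, 0.477, 0.022, 1.555, -0.011, 1.109, -0.083], TCP at [0.3, -0.605, 0.245] pointing down, gripper open.
Joint ranges: [-2.96, 2.96], [-0.34, 2.1], [-1.41, 1.46], [0.24, 2.44], [-1.37, 4.51], [0.17, 1.92], [-2.96, 2.96]. Speed limits (rad/s): [2.39, 2.39, 3.14, 3.14, 3.14, 3.14, 3.14].

## Interface

Orientations are given as a unit quaternion [w, x, y, z].
In Python, from station import bot gives the robot as it stands. The module is installed in compiled form; this text tells all that it offers.
- The arm moves only by the tool drive_tool, never from a script. Its argument "commands" is a list of rows, each an object with "hand": the opening, from 0 (shut) to 1 (fully open); "translation": the shift along the world's x, y, z in mm, a list of three; "angular": the turn, a rotation vector about the world's x, y, z in rad, a list of three. In form: [{"hand": hand, "translation": [tx, ty, tz], "angular": [ax, ay, az]}, ...]. A call has 1 to 12 rows; each row is the pose to reach, as a shift and turn from the pose commanded when the call began; what a row does not reach only later rows make up. A row lasts 1/8 s, in which the tool goes at most 62.5 mm and 10.7 degrees, less where a joint would pass 70% of its speed; a pose out of reach is approached as far as the arm can. A call with a gripper value outside its range is refused whole. The fingers move at their own pace and stop on an object; "force" is the grip in N (left out, the last holds). Time passes only in rows, so rows that repeat a pose let the fingers close. It gives the time, the measured TCP pose, the force, the opening and the grip force at its end, in the units of the state.
- bot.get_obs(): the state, without advancing time (a new reading comes with each control period).
- bot.read_camera(name): name is "scene" or "top" or "wrist"; returns the picture (420x560x3 uint8, red, green, blue); there is no depth.
- bot.camera_model(name): a dict with "fx", "fy", "cx", "cy" (pixels), "view" (4x4, takes a point from world to camera coordinates). Camera axes: x right, y up, looking along -z (the intrinsics and any distortion apply to the point x, -y, -z); pixel columns grow to the right and rows downward; lengths in m; the calibration is good to about 2 mm. A picture is of the moment at which its call begins: read the wrist's pose just before it. camera_model takes no time and is no camera call; for the wrist camera it gives the pose at the moment of the call.
- bot.hand_in(): hands the job in; it is judged then, once.
Trained networks look in the newest picture that a camera, given by its name, has taken for a name from the list of things; names that differ only in an ending like _2 or _b are one class to them, and where a whole thing is asked for, a point or a joint stands for the part that bears it (a point fixed in the world has none). Each returns a list of dicts, best first, with "score" (0 to 1); they miss things now and then, are a little off and sometimes report something else, mostly with a low value. They report only what shows in the picture. A call takes as long as a camera call.
- bot.find_in(camera, query): "position" ([column, row] in pixels, amid what is visible of it).
- bot.outline_of(camera, query): "pixels" (420x560 bool, what is visible of it) and "position" ([column, row] in pixels, amid what is visible of it).
The state is a dict: "t": time; "q": joint angles; "joint_vel": joint speeds; "joint_torque": joint torques, N m; "eef_pos": TCP position; "tool_rot": TCP orientation; "contact_force": force on the tool from outside, world axes, zero at the start; "torque": the same for the moment, N m; "gripper_width": opening from 0.0 (shut) to 1.0 (fully open); "grasp_force": force on a finger pad.
Only numpy, scipy, OpenCV 4.12 (cv2) and the standard library are available. Lean on these libraries where they do the work, as an engineer would, in place of code of your own. Each camera call takes 0.05 s, during which the arm holds its last target. There are 200 camera calls.

## Task

Load the small bench incubator: take the timer off its lid and stand it on the worktop, then swing the lid up past its balance point so that it stays open by itself. Set every lidded petri dish side by side flat on the incubator's floor - they crack easily, so grip them lightly, and set them down rather than dropping them - and leave the open empty dish and everything else where they are. Then shut the lid, press the start button, and stand the timer back on the shut lid.

Things in the scene. Friction and masses are not known exactly. Their poses are not given: they have to be found in the camera images.
- incubator: dish incubator fixed on the worktop: white and grey open box, 176 (x) x 240 (y) mm, rim 63 mm up, walls 8 mm; inside 160 x 224 mm, plain floor 20 mm above the worktop. Origin: centre of its underside; x from the handle side (front) to the hinge side, y to its left, z up. A control pod 48 mm high adjoins the left wall, x -14 to 86, y 119 to 179 mm
- incubator_floor (a point): centre of the incubator's inner floor, axes as the incubator's
- lid_hinge (a point): middle of the lid's hinge axis, at x = +88 mm, z = 68 mm in the incubator's frame, axes as the incubator's; the axis runs along y
- lid_bar (a point): middle of the lid's handle bar: steel rod 10 mm thick, 130 mm long along y, 223 mm from the hinge axis in the plane of the lid, 43 mm in front of its free edge, with a 10 mm arm at either end; 68 mm above the worktop when shut. Can be pinched from above (fingers no more than 40 mm open, for the wall behind) and followed round
- lid (a joint): lid angle, rad: 0 shut, 1.8 fully open (leaning back on its stop). Slab 180 x 240 x 10 mm with a window, 0.3 kg, top face 73 mm above the worktop when shut. Below about 1.57 it falls slowly shut (damped hinge), above that it falls back to its stop and stays. As it opens the bar goes up and back over the hinge
- start (a joint): travel of the round start button, m: 0 up, 0.006 fully down (5 N, springs back). Counts as pressed beyond 0.004
- start_top (a point): centre of the top of the start button, 28 mm across, facing up, on the pod on the incubator's left
- timer: white bench timer, 62 x 62 x 20 mm (sides 60 mm apart where gripped), 60 g, lying on the incubator's lid; origin at the centre of its underside, x and y across its sides, z up
- dish_1: lidded petri dish, closed and full: a disc 60 mm across, 15 mm high, 26 g, on the worktop; origin at the centre of its underside, z up. Four alike in shape, of which some may be absent. Thin plastic: grip it across the rim at the lowest grip (about 20 N a finger); above 40 N on a finger it cracks
- dish_2: lidded petri dish, closed and full: a disc 60 mm across, 15 mm high, 26 g, on the worktop; origin at the centre of its underside, z up. Four alike in shape, of which some may be absent. Thin plastic: grip it across the rim at the lowest grip (about 20 N a finger); above 40 N on a finger it cracks
- dish_3: lidded petri dish, closed and full: a disc 60 mm across, 15 mm high, 26 g, on the worktop; origin at the centre of its underside, z up. Four alike in shape, of which some may be absent. Thin plastic: grip it across the rim at the lowest grip (about 20 N a finger); above 40 N on a finger it cracks
- dish_4: lidded petri dish, closed and full: a disc 60 mm across, 15 mm high, 26 g, on the worktop; origin at the centre of its underside, z up. Four alike in shape, of which some may be absent. Thin plastic: grip it across the rim at the lowest grip (about 20 N a finger); above 40 N on a finger it cracks
- open_dish: open empty petri dish with no lid and nothing in it, 56 mm across, 14 mm high; to be left where it is. Origin at the centre of its underside
- pen: marker pen, 13 x 138 x 15 mm, lying on the worktop along its own y; to be left where it is. Origin at the middle of its underside

How it is judged:
On the way, in this order (a step that is already met when the one before it is completed fails the run):
1. the timer stands on the worktop, released (height (world z) of timer between -0.006 and 0.006 m and angle between timer's own z axis and vertical below 0.12 rad and contact force between the fingers and timer below 0.3 N), for 0.2 s.
2. the lid is past its balance point and stays open untouched (value of joint lid above 1.68 rad and contact force between each of the fingers, the arm and incubator below 0.3 N), for 0.6 s.
3. every lidded dish stands flat on the incubator's floor, released, while the lid stays open (value of joint lid above 1.68 rad and x of dish_1 in the frame of incubator_floor between -0.055 and 0.055 m and y of dish_1 in the frame of incubator_floor between -0.087 and 0.087 m and z of dish_1 in the frame of incubator_floor between -0.006 and 0.006 m and angle between each of dish_1, dish_2, dish_3, dish_4's own z axis and vertical below 0.12 rad and linear speed of each of dish_1, dish_2, dish_3, dish_4 below 0.05 m/s and x of dish_2 in the frame of incubator_floor between -0.055 and 0.055 m and y of dish_2 in the frame of incubator_floor between -0.087 and 0.087 m and z of dish_2 in the frame of incubator_floor between -0.006 and 0.006 m and x of dish_3 in the frame of incubator_floor between -0.055 and 0.055 m and y of dish_3 in the frame of incubator_floor between -0.087 and 0.087 m and z of dish_3 in the frame of incubator_floor between -0.006 and 0.006 m and x of dish_4 in the frame of incubator_floor between -0.055 and 0.055 m and y of dish_4 in the frame of incubator_floor between -0.087 and 0.087 m and z of dish_4 in the frame of incubator_floor between -0.006 and 0.006 m and contact force between the fingers and dish_1 below 0.3 N and contact force between the fingers and dish_2 below 0.3 N and contact force between the fingers and dish_3 below 0.3 N and contact force between the fingers and dish_4 below 0.3 N), for 0.3 s.
4. the lid is shut (value of joint lid below 0.04 rad), for 0.2 s.
5. the start button is pressed with the lid shut (value of joint lid below 0.04 rad and value of joint start above 0.004 m), for 0.1 s.
At the end, for the whole second after the job is handed in: Lid shut (within 0.04 rad), button up again; every lidded dish present flat (0.12 rad) on the incubator's floor (6 mm), its centre at least 25 mm in from the walls; the timer flat (0.1 rad) on the lid, its centre within 70 mm (x) and 100 mm (y) of the incubator's centre; all at rest (x of dish_1 in the frame of incubator_floor between -0.055 and 0.055 m and y of dish_1 in the frame of incubator_floor between -0.087 and 0.087 m and z of dish_1 in the frame of incubator_floor between -0.006 and 0.006 m and angle between each of dish_1, dish_2, dish_3, dish_4's own z axis and vertical below 0.12 rad and linear speed of each of dish_1, dish_2, dish_3, dish_4 below 0.05 m/s and x of dish_2 in the frame of incubator_floor between -0.055 and 0.055 m and y of dish_2 in the frame of incubator_floor between -0.087 and 0.087 m and z of dish_2 in the frame of incubator_floor between -0.006 and 0.006 m and x of dish_3 in the frame of incubator_floor between -0.055 and 0.055 m and y of dish_3 in the frame of incubator_floor between -0.087 and 0.087 m and z of dish_3 in the frame of incubator_floor between -0.006 and 0.006 m and x of dish_4 in the frame of incubator_floor between -0.055 and 0.055 m and y of dish_4 in the frame of incubator_floor between -0.087 and 0.087 m and z of dish_4 in the frame of incubator_floor between -0.006 and 0.006 m and value of joint lid below 0.04 rad and value of joint start below 0.002 m and x of timer in the frame of incubator_floor between -0.07 and 0.07 m and y of timer in the frame of incubator_floor between -0.1 and 0.1 m and z of timer in the frame of incubator_floor between 0.047 and 0.061 m and angle between timer's own z axis and vertical below 0.1 rad and linear speed of timer below 0.03 m/s); the robot touches nothing.
It fails at once if a lidded dish is squeezed (over 45 N on a finger, 90 N in all) (contact force between the fingers and dish_1 above 90 N or contact force between the fingers and dish_2 above 90 N or contact force between the fingers and dish_3 above 90 N or contact force between the fingers and dish_4 above 90 N).
It fails at once if a lidded dish is dropped (it falls free at over 0.5 m/s, 30 mm or more above the worktop) ((contact force between anything else and dish_1 below 0.1 N and linear speed of dish_1 above 0.5 m/s and height (world z) of dish_1 above 0.03 m) or (contact force between anything else and dish_2 below 0.1 N and linear speed of dish_2 above 0.5 m/s and height (world z) of dish_2 above 0.03 m) or (contact force between anything else and dish_3 below 0.1 N and linear speed of dish_3 above 0.5 m/s and height (world z) of dish_3 above 0.03 m) or (contact force between anything else and dish_4 below 0.1 N and linear speed of dish_4 above 0.5 m/s and height (world z) of dish_4 above 0.03 m)).
It fails at once if the open dish or the pen is moved more than 80 mm (distance of any of open_dish, pen from where it was at the start of the episode above 0.08 m).
Of dish_1, dish_2, dish_3, dish_4 only 2 to 4 are there at a start; the rules pass over those that are not, and their reading is None.
At some moment in a run one of dish_1, dish_2, dish_3, dish_4 may be knocked a few centimetres aside while the robot is not near it.
It also fails if it takes over 210 s, if anything falls off the work surface, if the arm or the gripper's body presses on something with over 40 N, if the wrist force passes 120 N, or if a joint passes its speed limit or range.

## Working session

There is one attempt and no reset: what is moved stays moved. The work goes in short steps, Python scripts to look and compute and a tool call to move; the robot and the scene stay as the last step left them, time stands still between calls to the robot, and variables do not carry over. Pictures are saved under pics/ and viewed, at most 14 in all, crops included, and the job is handed in when it is done.

Besides the shell and the picture viewer there is one more tool, called after "Emit:" as a command line: name --argument value ..., lists and objects as JSON in quotes. drive_tool: Moves the arm, as the interface text tells. Its arguments: {"type":"object","properties":{"commands":{"type":"array","items":{"type":"object","properties":{"hand":{"type":"number"},"translation":{"type":"array","items":{"type":"number"}},"angular":{"type":"array","items":{"type":"number"}}}}},"force":{"type":"number"}},"required":["commands"]}

```bash
mkdir -p pics; cat > h.py <<'E'
import numpy as np, cv2
from station import bot
def ray(cam,px,m=None):
    m=m or bot.camera_model(cam); V=np.array(m["view"]); R=V[:3,:3]; c=-R.T@V[:3,3]
    d=R.T@np.array([(px[0]-m["cx"])/m["fx"],-(px[1]-m["cy"])/m["fy"],-1.]); return c,d/np.linalg.norm(d)
def onz(cam,px,z,m=None):
    c,d=ray(cam,px,m); return c+d*(z-c[2])/d[2]
def tri(rs):
    A=np.zeros((3,3));b=np.zeros(3)
    for c,d in rs:
        P=np.eye(3)-np.outer(d,d);A+=P;b+=P@c
    x=np.linalg.solve(A,b); return x,[float(np.linalg.norm((np.eye(3)-np.outer(d,d))@(x-c))) for c,d in rs]
def proj(cam,p,m=None):
    m=m or bot.camera_model(cam); q=(np.array(m["view"])@np.append(p,1))[:3]
    return [m["cx"]+m["fx"]*q[0]/-q[2], m["cy"]-m["fy"]*q[1]/-q[2]]
def save(cam,name): 
    im=bot.read_camera(cam); cv2.imwrite(f"pics/{name}.png",im[...,::-1]); return im
def st():
    o=bot.get_obs(); print("t",round(o["t"],2),"p",np.round(o["eef_pos"],4),"q",np.round(o["tool_rot"],3),"j",np.round(o["q"],2),"w",round(o["gripper_width"],3),"f",np.round(o["contact_force"],1)); return o
E
python3 - <<'E'
from h import *
np.set_printoptions(suppress=True,precision=4)
st()
a=save("scene","s0");b=save("top","t0")
cv2.imwrite("pics/both.png",cv2.resize(np.hstack([a,b])[...,::-1],(800,300)))
for c in ("scene","top"):
    m=bot.camera_model(c); print(c,{k:v for k,v in m.items() if k!="view"},"cam at",ray(c,(280,210))[0],ray(c,(280,210))[1])
    for q in ("incubator","lid_bar","start_top","timer","dish_1","open_dish","pen","lid_hinge"):
        r=bot.find_in(c,q); print(q,[(np.round(x["position"],1).tolist(),round(x["score"],2)) for x in r])
E
```

```text
t 0.0 p [ 0.2999 -0.6041  0.2443] q [-0.001  0.974  0.228 -0.   ] j [ 1.    0.48  0.02  1.56 -0.01  1.11 -0.08] w 1.005 f [-0.6 -0.2  0.4]
scene {'fx': 482.85611945971283, 'fy': 482.85611945971283, 'cx': 272.6810078176215, 'cy': 207.76669819178133} cam at [-0.2557  0.5069  0.8565] [ 0.6434 -0.4305 -0.633 ]
incubator [([212.8, 234.4], 0.95)]
lid_bar [([219.8, 224.8], 0.92), ([210.2, 233.5], 0.21)]
start_top []
timer [([236.4, 213.2], 0.87)]
dish_1 [([324.7, 205.6], 0.79), ([169.5, 300.1], 0.78), ([347.3, 224.1], 0.55)]
open_dish [([361.5, 191.5], 0.56)]
pen [([357.3, 207.0], 0.44), ([208.6, 232.6], 0.25)]
lid_hinge [([210.7, 232.9], 0.94)]
top {'fx': 425.5946582515591, 'fy': 425.5946582515591, 'cx': 275.1503576838066, 'cy': 214.4934784901462} cam at [ 0.4915 -0.0033  1.0624] [ 0.0935  0.0044 -0.9956]
incubator [([222.7, 210.0], 0.91)]
lid_bar [([229.4, 210.4], 0.82)]
start_top [([390.0, 244.5], 0.23)]
timer [([248.5, 209.7], 0.7)]
dish_1 [([357.8, 218.3], 0.9), ([358.6, 262.2], 0.86), ([150.7, 266.0], 0.79)]
open_dish [([412.4, 217.2], 0.79)]
pen [([391.7, 242.9], 0.71)]
lid_hinge [([220.7, 207.5], 0.93), ([356.6, 262.5], 0.56)]
```

View pics/s0.png

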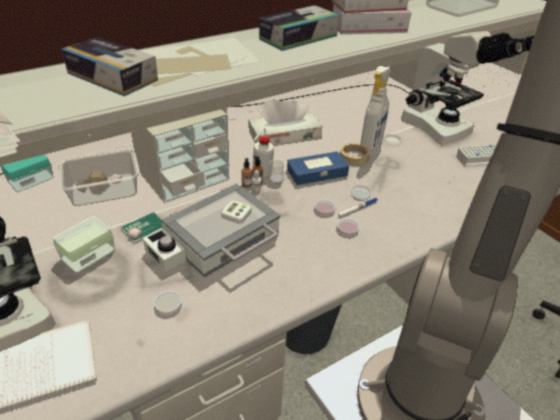

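View pics/t0.png

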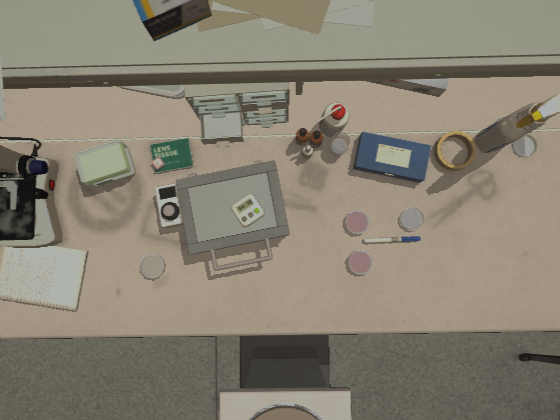

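The top view shows the incubator around (222,210) with the timer at (248,210). Two pink dishes sit at (358,222) and (358,262), a pale one at (151,266) and another at (412,218), with the pen at (392,240). I'll enlarge these and measure.

```bash
python3 - <<'E'
from h import *
np.set_printoptions(suppress=True,precision=4)
b=cv2.imread("pics/t0.png"); a=cv2.imread("pics/s0.png")
def cr(im,x,y,w,h,s): return cv2.resize(im[y:y+h,x:x+w],None,fx=s,fy=s,interpolation=cv2.INTER_CUBIC)
L=cr(b,130,155,170,130,3); 
R=cr(b,320,190,120,100,2.4); S=cr(a,145,285,50,40,4.8)
S2=cr(a,310,180,80,60,3.6)
W=np.zeros((600,800,3),np.uint8)
W[:390,:510]=L; W[:240,512:800]=R; W[390:390+192,:240]=S[:192,:240]; W[250:250+216,512:800]=S2
W[470:600,512:700]=cr(b,510,130,47,33,4)[:130,:188]; W[470:600,260:500]=cr(b,320,125,60,40,4)[:130,:240]
cv2.imwrite("pics/c0.png",W)
for n in ("scene","top"):bot.read_camera(n)
for q in ("dish_1","open_dish","timer","lid_bar","start","start_top","lid"):
  for c in ("scene","top"):
    for x in bot.outline_of(c,q):
        ys,xs=np.nonzero(x["pixels"]); 
        if len(xs)<5: continue
        r=cv2.minAreaRect(np.c_[xs,ys].astype(np.float32))
        print(q,c,round(x["score"],2),len(xs),np.round(x["position"],1),"rect",np.round(cv2.boxPoints(r),1).tolist(), onz(c,np.array(x["position"]),{"timer":.083,"lid":.07,"lid_bar":.07,"start":.05,"start_top":.05}.get(q,.01)))
E
```

```text
dish_1 scene 0.87 531 [170.6 302.4] rect [[154.0, 291.0], [181.0, 291.0], [181.0, 314.0], [154.0, 314.0]] [0.4514 0.316  0.01  ]
dish_1 scene 0.83 279 [323.  208.9] rect [[314.0, 199.0], [334.0, 199.0], [334.0, 215.0], [314.0, 215.0]] [ 0.5491 -0.1754  0.01  ]
dish_1 scene 0.56 6884 [214.2 236.4] rect [[136.0, 232.10000610351562], [254.39999389648438, 169.39999389648438], [287.5, 231.89999389648438], [169.10000610351562, 294.6000061035156]] [0.5985 0.1361 0.01  ]
dish_1 scene 0.55 337 [350.1 225.1] rect [[337.0, 218.0], [358.0, 218.0], [358.0, 235.0], [337.0, 235.0]] [ 0.457  -0.1979  0.01  ]
dish_1 top 0.78 482 [357. 262.] rect [[343.5, 261.5], [360.0, 245.0], [377.0, 262.0], [360.5, 278.5]] [ 0.4585 -0.1848  0.01  ]
dish_1 top 0.7 457 [358.9 218.4] rect [[345.0, 210.0], [368.0, 210.0], [368.0, 232.0], [345.0, 232.0]] [ 0.5655 -0.1932  0.01  ]
dish_1 top 0.56 490 [150.7 265. ] rect [[136.89999389648438, 258.70001220703125], [160.60000610351562, 250.8000030517578], [168.10000610351562, 273.29998779296875], [144.39999389648438, 281.20001220703125]] [0.4605 0.3233 0.01  ]
open_dish sce
[... 2394 characters left out ...]
5 -0.2275  0.05  ]
start_top top 0.52 114 [169.1 210.3] rect [[161.0, 210.0], [169.0, 202.0], [177.0, 210.0], [169.0, 218.0]] [0.5913 0.2673 0.05  ]
lid scene 0.87 4441 [217.2 224.3] rect [[161.0, 220.0], [256.70001220703125, 170.6999969482422], [288.5, 232.5], [192.8000030517578, 281.79998779296875]] [0.574  0.1365 0.07  ]
lid top 0.91 7360 [228.1 208.4] rect [[174.3000030517578, 179.89999389648438], [275.0, 160.0], [293.70001220703125, 255.1999969482422], [193.10000610351562, 275.1000061035156]] [0.591  0.1228 0.07  ]
lid top 0.57 8405 [220.8 205.7] rect [[151.3000030517578, 181.5], [274.20001220703125, 157.0], [293.70001220703125, 254.5], [170.8000030517578, 279.0]] [0.5977 0.1399 0.07  ]
```

View pics/c0.png

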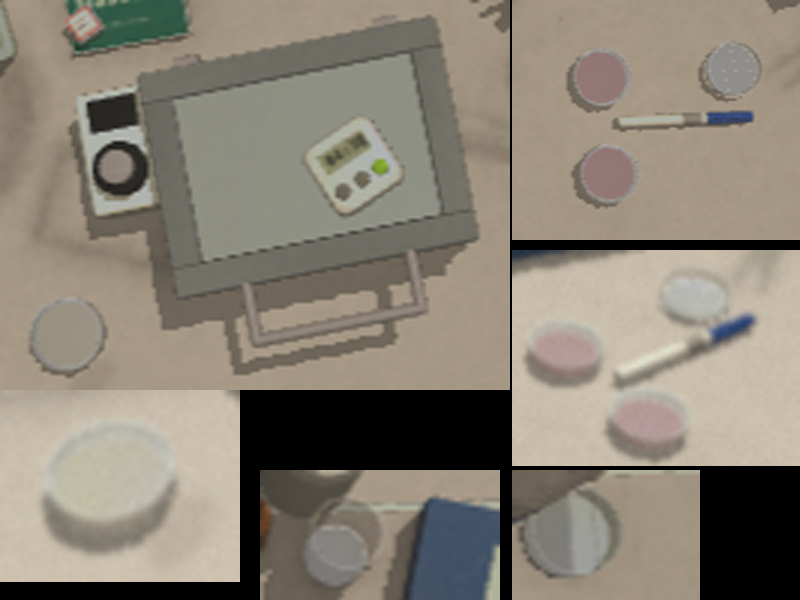

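The left dish at top pixel (151,266) looks cream-coloured. The one at (412,218) is speckled and smaller, so it is probably the open dish; I'll confirm that with the wrist camera. Next I'll fit the incubator and timer poses.

```bash
cat >> h.py <<'E'
def rz(a): c,s=np.cos(a),np.sin(a); return np.array([[c,-s,0],[s,c,0],[0,0,1]])
E
python3 - <<'E'
from h import *
from scipy.optimize import least_squares as ls
np.set_printoptions(suppress=True,precision=4)
L=np.array([[88,120,73],[88,-120,73],[-92,-120,73],[-92,120,73],[-135,65,68],[-135,-65,68]])/1000
P=np.array([[140,75],[435,17],[478,240],[175,295],[255,340],[427,310]])/3+[130,155]
m=bot.camera_model("top")
f=lambda v:(np.array([proj("top",rz(v[2])@l+[v[0],v[1],0],m) for l in L])-P).ravel()
r=ls(f,[.6,.12,0.1]);print("inc",r.x,np.round(r.fun.reshape(-1,2),1).tolist())
P2=np.array([[305,165],[360,117],[403,170],[348,213]])/3+[130,155]
T=np.array([onz("top",p,.093,m) for p in P2]);print("timer",T.mean(0),[np.degrees(np.arctan2(*(T[(i+1)%4]-T[i])[[1,0]])) for i in range(4)])
x=r.x
for n,p in dict(bar=[-.135,0,.068],btn=[0.0,.149,.05],hinge=[.088,0,.068]).items(): print(n,rz(x[2])@p+[x[0],x[1],0])
print("btn top",onz("top",np.array([118,168])/3+[130,155],.053))
o=st(); mw=bot.camera_model("wrist");c,d=ray("wrist",(280,210),mw);print("wrist",c,d,mw["fx"])
V=np.array(mw["view"]);print(V)
for q,s,t in (("d1",(170,302),(150.7,265.5)),("d2",(324,208),(358.3,218.4)),("d3",(349,225),(357.8,262)),("open",(362,190),(411.5,217.6)),("timer",(235.7,213),(248,209.5))):
    print(q,tri([ray("scene",s),ray("top",t)]))
E
```

```text
inc [0.5956 0.1122 0.1684] [[-0.8, -0.7], [0.8, -0.4], [0.9, 0.3], [0.4, 1.2], [0.6, 0.0], [-1.9, -0.4]]
timer [0.5831 0.0743 0.093 ] [np.float64(-49.73804197459281), np.float64(-142.08056500542494), np.float64(127.02779662635989), np.float64(40.939105488985334)]
bar [0.4625 0.0895 0.068 ]
btn [0.5706 0.2591 0.05  ]
hinge [0.6824 0.1269 0.068 ]
btn top [0.5893 0.2659 0.053 ]
t 1.7 p [ 0.3002 -0.6046  0.2453] q [0.    0.974 0.228 0.   ] j [ 1.    0.48  0.02  1.56 -0.01  1.11 -0.08] w 1.006 f [ 0.8 -0.3 -1. ]
wrist [ 0.3659 -0.5723  0.3747] [-0.2573 -0.1401 -0.9561] 361.3761052044066
[[ 0.4435 -0.8963  0.0003 -0.6753]
 [ 0.8588  0.4249 -0.2861  0.0361]
 [ 0.2563  0.1271  0.9582 -0.38  ]
 [ 0.      0.      0.      1.    ]]
d1 (array([0.457 , 0.3198, 0.009 ]), [0.004276241355941361, 0.004276241355941477])
d2 (array([ 0.567 , -0.1944, -0.007 ]), [0.00041962540637724205, 0.0004196254063773601])
d3 (array([ 0.4566, -0.1888,  0.0145]), [0.003412501256877878, 0.0034125012568779374])
open (array([ 0.5635, -0.3243,  0.0107]), [0.002417784092775113, 0.002417784092774998])
timer (array([0.5877, 0.0766, 0.0715]), [0.0007409490063959306, 0.0007409490063959639])
```

Emit:
drive_tool --commands '[{"hand":1,"translation":[280,395,30],"angular":[0,0,0.22]},{"hand":1,"translation":[280,395,30],"angular":[0,0,0.22]},{"hand":1,"translation":[280,395,30],"angular":[0,0,0.22]},{"hand":1,"translation":[280,395,30],"angular":[0,0,0.22]},{"hand":1,"translation":[280,395,30],"angular":[0,0,0.22]},{"hand":1,"translation":[280,395,30],"angular":[0,0,0.22]},{"hand":1,"translation":[280,395,30],"angular":[0,0,0.22]},{"hand":1,"translation":[280,395,30],"angular":[0,0,0.22]},{"hand":1,"translation":[280,395,30],"angular":[0,0,0.22]},{"hand":1,"translation":[280,395,30],"angular":[0,0,0.22]}]' --force 30

```text
t: 2.95
eef_pos: [0.5797, -0.2104, 0.2752]
tool_rot: [0.0, 0.943, 0.334, -0.0]
contact_force: [-0.7, -0.5, -0.3]
gripper_width: 0.997
grasp_force: 0.0
```

```bash
cat >> h.py <<'E'
def wlook(name,qs,z=.015,mins=.3):
    m=bot.camera_model("wrist"); im=save("wrist",name)
    for q in qs:
        for x in bot.outline_of("wrist",q):
            if x["score"]<mins: continue
            ys,xs=np.nonzero(x["pixels"]); 
            if len(xs)<5: continue
            (cx,cy),wh,a=cv2.minAreaRect(np.c_[xs,ys].astype(np.float32))
            e=onz("wrist",(cx,cy),z,m)
            pts=np.array([onz("wrist",p,z,m)[:2] for p in cv2.boxPoints(((cx,cy),wh,a))])
            g=[np.linalg.norm(pts[1]-pts[0]),np.linalg.norm(pts[2]-pts[1])]
            print(q,round(x["score"],2),len(xs),"px",np.round((cx,cy),1),"world",np.round(e,4),"size",np.round(g,4),"ang",np.round(np.degrees(np.arctan2(*(pts[1]-pts[0])[::-1])),1))
    return im,m
E
python3 - <<'E'
from h import *
st(); wlook("w1",("dish_1","open_dish","pen"))
E
```

```text
t 2.95 p [ 0.5797 -0.2104  0.2752] q [ 0.     0.943  0.334 -0.   ] j [ 0.4   0.37 -0.19  1.66  0.08  1.13 -0.71] w 0.997 f [-0.7 -0.5 -0.3]
dish_1 0.97 2095 px [196.7 237.1] world [ 0.4611 -0.1893  0.015 ] size [0.0614 0.0575] ang 10.0
dish_1 0.89 2391 px [245. 171.] world [ 0.5573 -0.1856  0.015 ] size [0.0577 0.0598] ang -51.1
open_dish 0.94 1896 px [342. 238.] world [ 0.5654 -0.3205  0.015 ] size [0.0543 0.0595] ang -51.1
open_dish 0.55 7470 px [52.5 54.5] world [0.5302 0.0357 0.015 ] size [0.1007 0.1019] ang -51.1
pen 0.56 1218 px [278.2 243.2] world [ 0.5143 -0.2672  0.015 ] size [0.0135 0.1366] ang 2.6
```

View pics/w1.png

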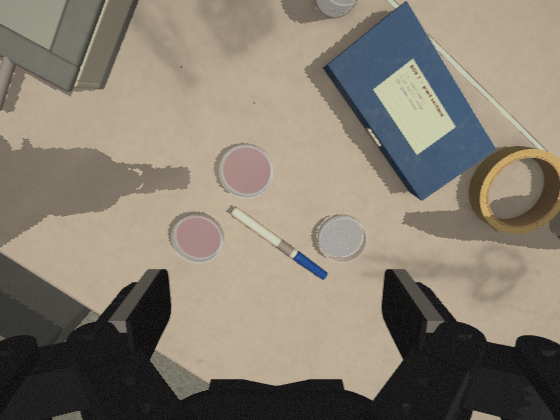

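The wrist view shows the two pink dishes at (197,237) and (245,171). The speckled open dish is at (342,238), with the pen between them. Next I'll look over the incubator.

Emit:
drive_tool --commands '[{"hand":1,"translation":[0,285,25],"angular":[0,0,0]},{"hand":1,"translation":[0,285,25],"angular":[0,0,0]},{"hand":1,"translation":[0,285,25],"angular":[0,0,0]},{"hand":1,"translation":[0,285,25],"angular":[0,0,0]},{"hand":1,"translation":[0,285,25],"angular":[0,0,0]},{"hand":1,"translation":[0,285,25],"angular":[0,0,0]}]'

```text
t: 3.9
eef_pos: [0.5798, 0.0787, 0.3008]
tool_rot: [-0.001, 0.942, 0.336, 0.001]
contact_force: [0.4, -1.0, 0.5]
gripper_width: 1.002
grasp_force: 0.0
```

```bash
python3 - <<'E'
from h import *
st(); wlook("w2",("timer",),z=.093);
for q,z in (("dish_1",.015),("open_dish",.015),("start",.055),("lid",.073)):
    for x in bot.outline_of("wrist",q):
        ys,xs=np.nonzero(x["pixels"]); print(q,round(x["score"],2),len(xs),x["position"],onz("wrist",x["position"],z))
E
```

```text
t 3.9 p [0.5798 0.0787 0.3008] q [-0.001  0.942  0.336  0.001] j [ 0.02  0.3  -0.33  1.69  0.1   1.16 -1.22] w 1.002 f [ 0.4 -1.   0.5]
timer 0.83 3978 px [279.3 174.7] world [0.586  0.0794 0.093 ] size [0.0625 0.0594] ang 30.6
dish_1 0.75 2642 [40.0, 113.0] [0.46236749 0.31362072 0.015     ]
dish_1 0.65 109 [436.6, 291.7] [ 0.58222902 -0.19123935  0.015     ]
dish_1 0.62 1437 [368.1, 352.2] [ 0.45921046 -0.18556703  0.015     ]
dish_1 0.19 48282 [231.4, 120.1] [0.58918864 0.14353215 0.015     ]
open_dish 0.71 140 [496.2, 340.8] [ 0.58035246 -0.30795778  0.015     ]
open_dish 0.42 2612 [42.1, 113.1] [0.46389398 0.31158678 0.015     ]
start 0.77 779 [124.3, 43.2] [0.58727131 0.26315836 0.055     ]
lid 0.62 43080 [240.8, 131.1] [0.59336788 0.12702565 0.073     ]
```

View pics/w2.png

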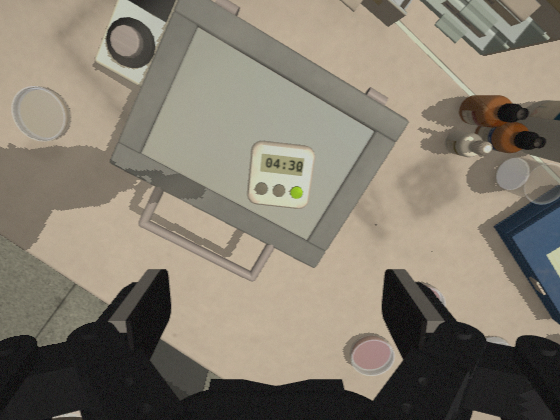

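```bash
python3 - <<'E'
from h import *
a=cv2.imread("pics/w2.png");b=cv2.imread("pics/w1.png")
c=lambda im,x,y:cv2.resize(im[y-35:y+35,x-35:x+35],(390,390),interpolation=cv2.INTER_CUBIC)
cv2.imwrite("pics/c1.png",np.hstack([c(a,40,113),c(b,341,238)]))
E
```

```text
(no output)
```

View pics/c1.png

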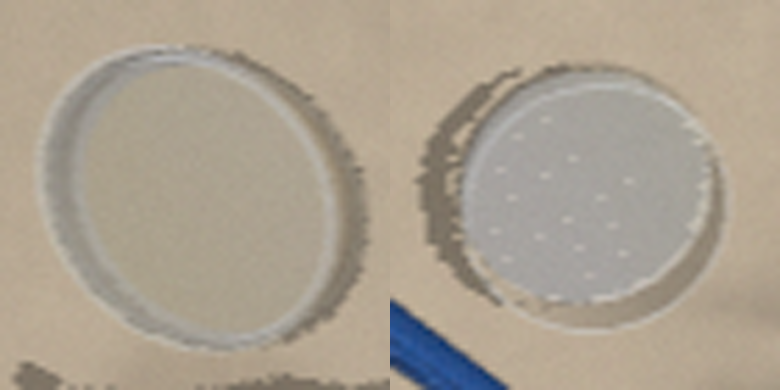

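The left dish's rim suggests a cream-filled lidded dish and the networks agree, but I'll recheck it from above. Now I'll grasp the timer.

Emit:
drive_tool --commands '[{"hand":1,"translation":[5,-1,-60],"angular":[0,0,0]},{"hand":1,"translation":[5,-1,-120],"angular":[0,0,0]},{"hand":1,"translation":[5,-1,-170],"angular":[0,0,0]},{"hand":1,"translation":[5,-1,-200],"angular":[0,0,0]},{"hand":1,"translation":[5,-1,-213],"angular":[0,0,0]},{"hand":1,"translation":[5,-1,-213],"angular":[0,0,0]},{"hand":0.4,"translation":[5,-1,-213],"angular":[0,0,0]},{"hand":0.4,"translation":[5,-1,-213],"angular":[0,0,0]},{"hand":0.4,"translation":[5,-1,-213],"angular":[0,0,0]},{"hand":0.4,"translation":[5,-1,-213],"angular":[0,0,0]},{"hand":0.4,"translation":[5,-1,-213],"angular":[0,0,0]},{"hand":0.4,"translation":[5,-1,-193],"angular":[0,0,0]}]' --force 30

```text
t: 5.7
eef_pos: [0.5846, 0.0742, 0.1079]
tool_rot: [-0.0, 0.943, 0.334, -0.001]
contact_force: [0.7, 0.1, -0.4]
gripper_width: 0.69
grasp_force: 32.3
```

Emit:
drive_tool --commands '[{"hand":0.4,"translation":[0,0,60],"angular":[0,0,0]},{"hand":0.4,"translation":[20,-50,70],"angular":[0,0,0]},{"hand":0.4,"translation":[40,-100,70],"angular":[0,0,0]},{"hand":0.4,"translation":[60,-150,50],"angular":[0,0,0]},{"hand":0.4,"translation":[60,-184,10],"angular":[0,0,0]},{"hand":0.4,"translation":[60,-184,-40],"angular":[0,0,0]},{"hand":0.4,"translation":[60,-184,-75],"angular":[0,0,0]},{"hand":0.4,"translation":[60,-184,-90],"angular":[0,0,0]},{"hand":0.4,"translation":[60,-184,-91],"angular":[0,0,0]}]'

```text
t: 6.82
eef_pos: [0.6459, -0.1096, 0.0172]
tool_rot: [0.0, 0.943, 0.334, 0.001]
contact_force: [-0.0, -0.5, -1.3]
gripper_width: 0.691
grasp_force: 31.8
```

Emit:
drive_tool --commands '[{"hand":1,"translation":[0,0,0],"angular":[0,0,0]},{"hand":1,"translation":[0,0,0],"angular":[0,0,0]},{"hand":1,"translation":[0,0,0],"angular":[0,0,0]},{"hand":1,"translation":[0,0,40],"angular":[0,0,0]},{"hand":1,"translation":[0,0,100],"angular":[0,0,0]},{"hand":1,"translation":[-40,40,140],"angular":[0,0,0]},{"hand":1,"translation":[-80,80,160],"angular":[0,0,0.15]},{"hand":0.9,"translation":[-120,120,180],"angular":[0,0,0.3]},{"hand":0.5,"translation":[-160,160,200],"angular":[0,0,0.45]},{"hand":0.47,"translation":[-183,200,200],"angular":[0,0,0.6]},{"hand":0.47,"translation":[-183,200,200],"angular":[0,0,0.75]},{"hand":0.47,"translation":[-183,200,200],"angular":[0,0,0.75]}]'

```text
t: 8.32
eef_pos: [0.4621, 0.0906, 0.2168]
tool_rot: [0.0, 0.755, 0.656, 0.0]
contact_force: [0.4, 0.1, -0.9]
gripper_width: 0.468
grasp_force: 0.0
```

```bash
python3 - <<'E'
from h import *
st(); wlook("w3",("timer",),z=.02)
bot.read_camera("scene"); print(bot.find_in("scene","timer")[:1]); bot.read_camera("top"); x=bot.outline_of("top","timer")[0]; print(x["score"],onz("top",x["position"],.02))
E
```

```text
t 8.32 p [0.4621 0.0906 0.2168] q [0.    0.755 0.656 0.   ] j [ 0.15  0.22 -0.53  2.03  0.14  0.93 -0.6 ] w 0.468 f [ 0.4  0.1 -0.9]
timer 0.95 1377 px [482.5 322.2] world [ 0.6547 -0.0881  0.02  ] size [0.0297 0.0735] ang 56.1
[{'position': [285.9, 201.3], 'score': 0.58}]
0.55 [ 0.64728607 -0.11334282  0.02      ]
```

View pics/w3.png

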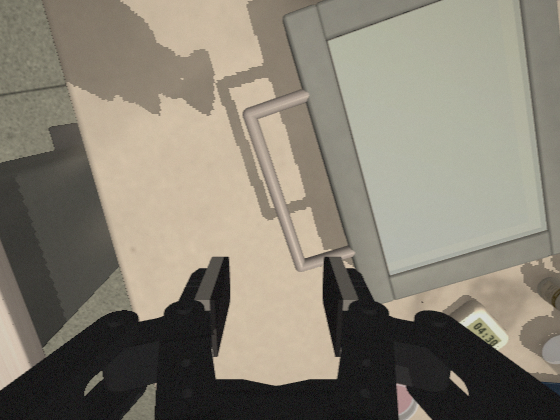

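The timer is standing on the worktop at (483,325). The bar runs from (250,113) to (302,266) in this view.

```bash
python3 - <<'E'
from h import *
from scipy.optimize import least_squares as ls
np.set_printoptions(suppress=True,precision=4)
m=bot.camera_model("wrist"); mt=bot.camera_model("top")
a=onz("wrist",(250,113),.068,m);b=onz("wrist",(302,266),.068,m);print("bar ends",a,b,np.linalg.norm(a-b),"mid",(a+b)/2,"dir",np.degrees(np.arctan2(*(a-b)[[1,0]])))
print("tri",tri([ray("wrist",(276,189.5),m),ray("top",(243.7,263.3),mt)]))
# lid corners in w3: front-left (286,17), front-right (366,306); joint fit
L=np.array([[88,120,73],[88,-120,73],[-92,-120,73],[-92,120,73],[-135,65,68],[-135,-65,68]])/1000
P=np.array([[140,75],[435,17],[478,240],[175,295],[255,340],[427,310]])/3+[130,155]
Lw=np.array([[-92,120,73],[-92,-120,73],[-135,65,68],[-135,-65,68]])/1000
Pw=np.array([[285,18],[366,307],[250,113],[302,266]])
T=lambda v,l:rz(v[2])@l+[v[0],v[1],0]
f=lambda v:np.r_[(np.array([proj("top",T(v,l),mt) for l in L])-P).ravel(),.5*(np.array([proj("wrist",T(v,l),m) for l in Lw])-Pw).ravel()]
r=ls(f,[.6,.12,.17],loss="soft_l1");print(r.x,np.degrees(r.x[2]),np.round(r.fun,1))
for l in ([-.135,0,.068],[.088,0,.068]):print(T(r.x,l))
E
```

```text
bar ends [0.4527 0.1552 0.068 ] [0.4757 0.0258 0.068 ] 0.13144283667046647 mid [0.4642 0.0905 0.068 ] dir 100.06219155721055
tri (array([0.4622, 0.0897, 0.0482]), [0.0006081594264005992, 0.0006081594264006308])
[0.5965 0.1125 0.1652] 9.466385092349563 [-0.8 -1.3  0.8 -0.7  0.7  0.1  0.1  0.7  0.2 -0.4 -2.2 -0.7 -0.8 -1.5
  0.3  1.5  0.1  0.6 -1.  -0.1]
[0.4633 0.0903 0.068 ]
[0.6833 0.1269 0.068 ]
```

Emit:
drive_tool --commands '[{"hand":0.35,"translation":[2,0,0],"angular":[0,0,0.16]},{"hand":0.35,"translation":[2,0,-40],"angular":[0,0,0.31]},{"hand":0.35,"translation":[2,0,-80],"angular":[0,0,0.31]},{"hand":0.35,"translation":[2,0,-115],"angular":[0,0,0.31]},{"hand":0.35,"translation":[2,0,-140],"angular":[0,0,0.31]},{"hand":0.35,"translation":[2,0,-152],"angular":[0,0,0.31]},{"hand":0.35,"translation":[2,0,-154],"angular":[0,0,0.31]},{"hand":0,"translation":[2,0,-154],"angular":[0,0,0.31]},{"hand":0,"translation":[2,0,-154],"angular":[0,0,0.31]},{"hand":0,"translation":[2,0,-154],"angular":[0,0,0.31]},{"hand":0,"translation":[2,0,-154],"angular":[0,0,0.31]}]' --force 40

```text
t: 10.0
eef_pos: [0.4628, 0.0902, 0.0629]
tool_rot: [-0.0, 0.644, 0.765, -0.001]
contact_force: [-5.3, -0.3, 2.7]
gripper_width: 0.102
grasp_force: 38.9
```

```bash
python3 - <<'E'
from h import *
o=st(); a=.1668; u=np.array([np.cos(a),np.sin(a)])
for th in np.arange(.2,1.78,.12): print(round(th,2),np.round(np.r_[223*(1-np.cos(th))*u,223*np.sin(th)],0))
E
```

```text
t 10.0 p [0.4628 0.0902 0.0629] q [-0.     0.644  0.765 -0.001] j [ 0.07  0.47 -0.48  2.15  0.37  0.61 -0.5 ] w 0.102 f [-5.3 -0.3  2.7]
0.2 [ 4.  1. 44.]
0.32 [11.  2. 70.]
0.44 [21.  4. 95.]
0.56 [ 34.   6. 118.]
0.68 [ 49.   8. 140.]
0.8 [ 67.  11. 160.]
0.92 [ 87.  15. 177.]
1.04 [109.  18. 192.]
1.16 [132.  22. 204.]
1.28 [157.  26. 214.]
1.4 [183.  31. 220.]
1.52 [209.  35. 223.]
1.64 [235.  40. 222.]
1.76 [261.  44. 219.]
```

Emit:
drive_tool --commands '[{"hand":0,"translation":[1,0,22],"angular":[0,0,0]},{"hand":0,"translation":[4,1,44],"angular":[0,0,0]},{"hand":0,"translation":[11,2,70],"angular":[0,0,0]},{"hand":0,"translation":[21,4,95],"angular":[0,0,0]},{"hand":0,"translation":[34,6,118],"angular":[0,0,0]}]'

```text
t: 10.62
eef_pos: [0.4945, 0.0959, 0.1808]
tool_rot: [-0.002, 0.644, 0.765, -0.003]
contact_force: [-6.3, -0.3, -0.5]
gripper_width: 0.098
grasp_force: 39.0
```

Emit:
drive_tool --commands '[{"hand":0,"translation":[15,2,22],"angular":[0,0,0]},{"hand":0,"translation":[33,5,42],"angular":[0,0,0]},{"hand":0,"translation":[53,9,59],"angular":[0,0,0]},{"hand":0,"translation":[75,12,74],"angular":[0,0,0]},{"hand":0,"translation":[98,16,86],"angular":[0,0,0]},{"hand":0,"translation":[123,20,96],"angular":[0,0,0]}]'

```text
t: 11.38
eef_pos: [0.6206, 0.1185, 0.2789]
tool_rot: [-0.0, 0.644, 0.765, 0.001]
contact_force: [-2.7, 4.6, 2.3]
gripper_width: 0.097
grasp_force: 41.2
```

Emit:
drive_tool --commands '[{"hand":0,"translation":[26,5,6],"angular":[0,0,0]},{"hand":0,"translation":[52,9,9],"angular":[0,0,0]},{"hand":0,"translation":[78,14,8],"angular":[0,0,0]},{"hand":0,"translation":[104,18,5],"angular":[0,0,0]},{"hand":0,"translation":[104,18,5],"angular":[0,0,0]},{"hand":0.6,"translation":[104,18,5],"angular":[0,0,0]},{"hand":0.6,"translation":[104,18,5],"angular":[0,0,0]},{"hand":0.6,"translation":[104,18,5],"angular":[0,0,0]},{"hand":0.6,"translation":[104,18,55],"angular":[0,0,0]},{"hand":0.6,"translation":[104,18,75],"angular":[0,0,0]}]'

```text
t: 12.62
eef_pos: [0.7258, 0.1344, 0.3547]
tool_rot: [0.001, 0.645, 0.764, 0.002]
contact_force: [0.1, 0.8, 0.2]
gripper_width: 0.599
grasp_force: 0.0
```

Emit:
drive_tool --commands '[{"hand":0.9,"translation":[-60,-10,0],"angular":[0,0,-0.18]},{"hand":0.9,"translation":[-100,-50,0],"angular":[0,0,-0.36]},{"hand":0.9,"translation":[-130,-100,0],"angular":[0,0,-0.54]},{"hand":0.9,"translation":[-160,-150,0],"angular":[0,0,-0.72]},{"hand":0.9,"translation":[-190,-200,-10],"angular":[0,0,-0.9]},{"hand":0.9,"translation":[-210,-250,-30],"angular":[0,0,-1.08]},{"hand":0.9,"translation":[-226,-290,-60],"angular":[0,0,-1.26]},{"hand":0.9,"translation":[-226,-321,-90],"angular":[0,0,-1.44]},{"hand":0.9,"translation":[-226,-321,-105],"angular":[0,0,-1.5]},{"hand":0.9,"translation":[-226,-321,-105],"angular":[0,0,-1.5]}]' --force 20

```text
t: 13.88
eef_pos: [0.498, -0.1866, 0.2451]
tool_rot: [-0.001, 0.993, 0.12, -0.001]
contact_force: [-0.3, 0.4, 0.9]
gripper_width: 0.902
grasp_force: 0.0
```

```bash
python3 - <<'E'
from h import *
st(); wlook("w4",("dish_1","open_dish","pen"))
E
```

```text
t 13.88 p [ 0.498  -0.1866  0.2451] q [-0.001  0.993  0.12  -0.001] j [ 0.4   0.25 -0.19  1.89  0.05  1.01 -1.14] w 0.902 f [-0.3  0.4  0.9]
dish_1 0.76 2513 px [271. 210.] world [ 0.4605 -0.1903  0.015 ] size [0.0579 0.0591] ang -31.0
dish_1 0.66 3130 px [290.5 115.5] world [ 0.5577 -0.1863  0.015 ] size [0.0574 0.059 ] ang -76.3
open_dish 0.85 2765 px [424.  142.5] world [ 0.5639 -0.3204  0.015 ] size [0.0577 0.0562] ang -76.3
pen 0.68 1524 px [357.9 178.9] world [ 0.5135 -0.2682  0.015 ] size [0.0134 0.1358] ang 2.7
```

View pics/w4.png

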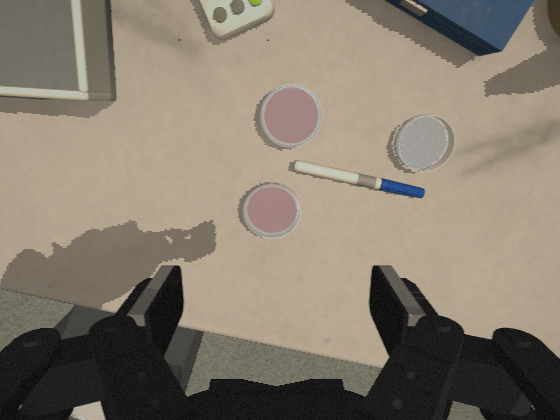

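Emit:
drive_tool --commands '[{"hand":1,"translation":[-37,-4,-50],"angular":[0,0,0]},{"hand":1,"translation":[-37,-4,-110],"angular":[0,0,0]},{"hand":1,"translation":[-37,-4,-165],"angular":[0,0,0]},{"hand":1,"translation":[-37,-4,-205],"angular":[0,0,0]},{"hand":1,"translation":[-37,-4,-225],"angular":[0,0,0]},{"hand":1,"translation":[-37,-4,-227],"angular":[0,0,0]},{"hand":0.5,"translation":[-37,-4,-227],"angular":[0,0,0]},{"hand":0.5,"translation":[-37,-4,-227],"angular":[0,0,0]},{"hand":0.5,"translation":[-37,-4,-227],"angular":[0,0,0]},{"hand":0.5,"translation":[-37,-4,-227],"angular":[0,0,0]},{"hand":0.5,"translation":[-37,-4,-227],"angular":[0,0,0]},{"hand":0.5,"translation":[-37,-4,-197],"angular":[0,0,0]}]' --force 20

```text
t: 15.58
eef_pos: [0.4614, -0.1903, 0.0493]
tool_rot: [-0.0, 0.993, 0.12, -0.001]
contact_force: [0.5, -0.1, -0.2]
gripper_width: 0.682
grasp_force: 21.5
```

```bash
python3 - <<'E'
from h import *
o=st(); a=.1668
q=o["tool_rot"]; yaw=2*np.arctan2(q[2],q[1])-np.pi/2; print("tooly",np.degrees(yaw),"turn",a-yaw)
for y in (-.072,0,.072): 
    p=rz(a)@[0,y,0]+[.5965,.1125,.039]; print(y,p,"shift mm",np.round((p-o["eef_pos"])*1000))
E
```

```text
t 15.57 p [ 0.4614 -0.1903  0.0493] q [-0.     0.993  0.12  -0.001] j [ 0.39  0.49 -0.15  2.11  0.14  0.56 -1.19] w 0.682 f [ 0.5 -0.1 -0.2]
tooly -76.1867828478186 turn 1.4965102071963767
-0.072 [0.60845399 0.04149928 0.039     ] shift mm [147. 232. -10.]
0 [0.5965 0.1125 0.039 ] shift mm [135. 303. -10.]
0.072 [0.58454601 0.18350072 0.039     ] shift mm [123. 374. -10.]
```

Emit:
drive_tool --commands '[{"hand":0.5,"translation":[0,0,50],"angular":[0,0,0]},{"hand":0.5,"translation":[10,20,100],"angular":[0,0,0.17]},{"hand":0.5,"translation":[30,60,110],"angular":[0,0,0.34]},{"hand":0.5,"translation":[55,100,110],"angular":[0,0,0.51]},{"hand":0.5,"translation":[80,140,110],"angular":[0,0,0.68]},{"hand":0.5,"translation":[105,180,110],"angular":[0,0,0.85]},{"hand":0.5,"translation":[130,215,110],"angular":[0,0,1.02]},{"hand":0.5,"translation":[147,232,110],"angular":[0,0,1.19]},{"hand":0.5,"translation":[147,232,110],"angular":[0,0,1.36]},{"hand":0.5,"translation":[147,232,80],"angular":[0,0,1.496]},{"hand":0.5,"translation":[147,232,40],"angular":[0,0,1.496]},{"hand":0.5,"translation":[147,232,20],"angular":[0,0,1.496]}]'

```text
t: 17.08
eef_pos: [0.6084, 0.0408, 0.0682]
tool_rot: [-0.0, 0.646, 0.763, -0.001]
contact_force: [0.3, -0.3, -0.3]
gripper_width: 0.679
grasp_force: 21.7
```

Emit:
drive_tool --commands '[{"hand":0.5,"translation":[0,0,-15],"angular":[0,0,0]},{"hand":0.5,"translation":[0,0,-25],"angular":[0,0,0]},{"hand":0.5,"translation":[0,0,-29],"angular":[0,0,0]},{"hand":0.5,"translation":[0,0,-30],"angular":[0,0,0]}]'

```text
t: 17.58
eef_pos: [0.6094, 0.0415, 0.0409]
tool_rot: [0.0, 0.646, 0.763, -0.0]
contact_force: [-6.0, -1.6, 14.4]
gripper_width: 0.678
grasp_force: 23.2
```

Emit:
drive_tool --commands '[{"hand":0.9,"translation":[0,0,1],"angular":[0,0,0]},{"hand":0.9,"translation":[0,0,1],"angular":[0,0,0]},{"hand":0.9,"translation":[0,0,1],"angular":[0,0,0]},{"hand":0.9,"translation":[0,0,50],"angular":[0,0,0]},{"hand":0.9,"translation":[0,0,110],"angular":[0,0,0]},{"hand":0.9,"translation":[-20,-40,140],"angular":[0,0,-0.18]},{"hand":0.9,"translation":[-50,-90,160],"angular":[0,0,-0.36]},{"hand":0.9,"translation":[-75,-140,160],"angular":[0,0,-0.54]},{"hand":0.9,"translation":[-80,-190,160],"angular":[0,0,-0.72]},{"hand":0.9,"translation":[-80,-225,160],"angular":[0,0,-0.9]},{"hand":0.9,"translation":[-80,-225,160],"angular":[0,0,-1.08]},{"hand":0.9,"translation":[-80,-225,160],"angular":[0,0,-1.26]}]'

```text
t: 19.08
eef_pos: [0.5289, -0.1843, 0.1992]
tool_rot: [-0.0, 0.973, 0.233, -0.0]
contact_force: [0.5, 0.5, -0.8]
gripper_width: 0.896
grasp_force: 0.0
```

Emit:
drive_tool --commands '[{"hand":1,"translation":[0,0,0],"angular":[0,0,-0.18]},{"hand":1,"translation":[0,0,0],"angular":[0,0,-0.235]},{"hand":1,"translation":[0,0,0],"angular":[0,0,-0.235]}]'

```text
t: 19.45
eef_pos: [0.5291, -0.1834, 0.1993]
tool_rot: [0.0, 0.993, 0.121, -0.0]
contact_force: [-0.0, 0.3, 0.3]
gripper_width: 0.992
grasp_force: 0.0
```

```bash
python3 - <<'E'
from h import *
st(); wlook("w5",("dish_1","open_dish","pen","timer"))
bot.read_camera("top")
for x in bot.outline_of("top","dish_1"):
    ys,xs=np.nonzero(x["pixels"]); print(x["score"],len(xs),x["position"],onz("top",x["position"],.03))
E
```

```text
t 19.45 p [ 0.5291 -0.1834  0.1993] q [ 0.     0.993  0.121 -0.   ] j [ 0.41  0.35 -0.23  1.87  0.1   0.93 -1.2 ] w 0.992 f [-0.   0.3  0.3]
dish_1 0.94 2001 px [18. 30.] world [0.6028 0.0444 0.015 ] size [0.0278 0.0439] ang -76.2
dish_1 0.83 3751 px [286.3 155.3] world [ 0.5575 -0.1858  0.015 ] size [0.0576 0.0587] ang -32.0
open_dish 0.74 3333 px [434.5 183. ] world [ 0.5651 -0.3197  0.015 ] size [0.0545 0.0591] ang -27.7
timer 0.85 5132 px [222.   23.9] world [ 0.6456 -0.1112  0.015 ] size [0.0611 0.0578] ang -55.8
0.92 509 [151.0, 264.8] [0.46151341 0.31639196 0.03      ]
0.67 261 [355.1, 216.1] [ 0.56989343 -0.18058869  0.03      ]
```

Dish 2 at (.5575,-.186). Grasp it.

Emit:
drive_tool --commands '[{"hand":1,"translation":[28,-3,-50],"angular":[0,0,0]},{"hand":1,"translation":[28,-3,-110],"angular":[0,0,0]},{"hand":1,"translation":[28,-3,-155],"angular":[0,0,0]},{"hand":1,"translation":[28,-3,-178],"angular":[0,0,0]},{"hand":1,"translation":[28,-3,-181],"angular":[0,0,0]},{"hand":1,"translation":[28,-3,-181],"angular":[0,0,0]},{"hand":0.5,"translation":[28,-3,-181],"angular":[0,0,0]},{"hand":0.5,"translation":[28,-3,-181],"angular":[0,0,0]},{"hand":0.5,"translation":[28,-3,-181],"angular":[0,0,0]},{"hand":0.5,"translation":[28,-3,-181],"angular":[0,0,0]},{"hand":0.5,"translation":[28,-3,-181],"angular":[0,0,0]},{"hand":0.5,"translation":[28,-3,-151],"angular":[0,0,0]}]' --force 20

```text
t: 21.3
eef_pos: [0.5559, -0.1863, 0.0478]
tool_rot: [-0.0, 0.993, 0.121, -0.001]
contact_force: [0.7, -0.3, 0.0]
gripper_width: 0.686
grasp_force: 21.6
```

Emit:
drive_tool --commands '[{"hand":0.5,"translation":[0,0,50],"angular":[0,0,0]},{"hand":0.5,"translation":[0,20,100],"angular":[0,0,0.17]},{"hand":0.5,"translation":[5,60,110],"angular":[0,0,0.34]},{"hand":0.5,"translation":[10,105,110],"angular":[0,0,0.51]},{"hand":0.5,"translation":[15,150,110],"angular":[0,0,0.68]},{"hand":0.5,"translation":[20,195,110],"angular":[0,0,0.85]},{"hand":0.5,"translation":[30,240,110],"angular":[0,0,1.02]},{"hand":0.5,"translation":[40,285,110],"angular":[0,0,1.19]},{"hand":0.5,"translation":[40,299,110],"angular":[0,0,1.36]},{"hand":0.5,"translation":[40,299,80],"angular":[0,0,1.496]},{"hand":0.5,"translation":[40,299,40],"angular":[0,0,1.496]},{"hand":0.5,"translation":[40,299,20],"angular":[0,0,1.496]}]'

```text
t: 22.8
eef_pos: [0.5964, 0.1117, 0.067]
tool_rot: [-0.0, 0.646, 0.764, -0.001]
contact_force: [0.1, 0.5, 0.8]
gripper_width: 0.684
grasp_force: 21.7
```

Emit:
drive_tool --commands '[{"hand":0.5,"translation":[0,0,-15],"angular":[0,0,0]},{"hand":0.5,"translation":[0,0,-24],"angular":[0,0,0]},{"hand":0.5,"translation":[0,0,-27],"angular":[0,0,0]},{"hand":0.5,"translation":[0,0,-28],"angular":[0,0,0]}]'

```text
t: 23.3
eef_pos: [0.5976, 0.1125, 0.0409]
tool_rot: [0.0, 0.646, 0.764, 0.0]
contact_force: [0.2, 0.1, -0.2]
gripper_width: 0.682
grasp_force: 21.7
```

Emit:
drive_tool --commands '[{"hand":0.5,"translation":[0,0,-2],"angular":[0,0,0]},{"hand":0.9,"translation":[0,0,-2],"angular":[0,0,0]},{"hand":0.9,"translation":[0,0,-1],"angular":[0,0,0]},{"hand":0.9,"translation":[0,0,-1],"angular":[0,0,0]},{"hand":0.9,"translation":[0,0,50],"angular":[0,0,0]},{"hand":0.9,"translation":[0,0,110],"angular":[0,0,0]},{"hand":0.9,"translation":[-40,50,160],"angular":[0,0,0]},{"hand":1,"translation":[-80,100,180],"angular":[0,0,0]},{"hand":1,"translation":[-120,140,180],"angular":[0,0,0]},{"hand":1,"translation":[-135,160,180],"angular":[0,0,0]},{"hand":1,"translation":[-135,160,180],"angular":[0,0,0]}]'

```text
t: 24.68
eef_pos: [0.4596, 0.2757, 0.2211]
tool_rot: [-0.0, 0.643, 0.766, 0.001]
contact_force: [0.1, -0.1, -0.1]
gripper_width: 0.999
grasp_force: 0.0
```

```bash
python3 - <<'E'
from h import *
st(); wlook("w6",("dish_1","open_dish"))
bot.read_camera("top")
for q in ("dish_1","open_dish"):
  for x in bot.find_in("top",q): print(q,x,onz("top",x["position"],.03))
E
```

```text
t 24.68 p [0.4596 0.2757 0.2211] q [-0.     0.643  0.766  0.001] j [-0.06  0.36 -0.74  1.88  0.29  1.01 -0.74] w 0.999 f [ 0.1 -0.1 -0.1]
dish_1 0.71 2208 px [372.8 356.1] world [0.5998 0.0983 0.015 ] size [0.0539 0.0721] ang 41.0
dish_1 0.66 3281 px [281.5 131. ] world [0.4574 0.3214 0.015 ] size [0.056  0.0573] ang 9.9
dish_1 0.53 229 px [367.5 393. ] world [0.6062 0.0484 0.015 ] size [0.017  0.0285] ang 103.5
dish_1 {'position': [152.2, 265.6], 'score': 0.95} [0.45953388 0.31345905 0.03      ]
dish_1 {'position': [236.8, 202.3], 'score': 0.86} [0.60952814 0.10643757 0.03      ]
dish_1 {'position': [169.7, 210.0], 'score': 0.75} [0.59398618 0.27112903 0.03      ]
dish_1 {'position': [264.0, 199.6], 'score': 0.72} [0.61478116 0.03981579 0.03      ]
dish_1 {'position': [215.0, 150.6], 'score': 0.36} [0.73917651 0.15895182 0.03      ]
open_dish {'position': [412.6, 216.1], 'score': 0.7} [ 0.56709559 -0.31926799  0.03      ]
```

View pics/w6.png

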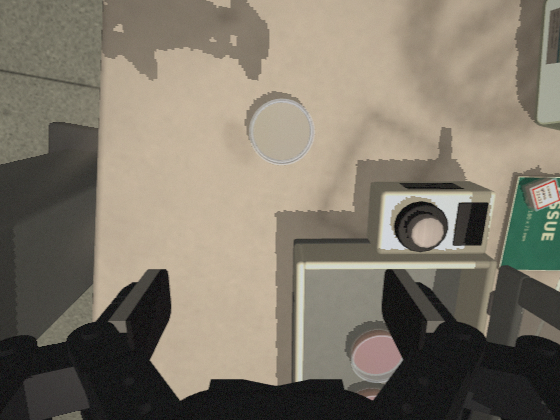

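The left dish at (281,131) is a closed disc with a uniform cream fill. The grip width will settle it: about 0.68 for 60 mm against 0.64 for 56 mm.

Emit:
drive_tool --commands '[{"hand":1,"translation":[-2,45,-50],"angular":[0,0,0]},{"hand":1,"translation":[-2,45,-110],"angular":[0,0,0]},{"hand":1,"translation":[-2,45,-160],"angular":[0,0,0]},{"hand":1,"translation":[-2,45,-190],"angular":[0,0,0]},{"hand":1,"translation":[-2,45,-202],"angular":[0,0,0]},{"hand":1,"translation":[-2,45,-203],"angular":[0,0,0]},{"hand":0.5,"translation":[-2,45,-203],"angular":[0,0,0]},{"hand":0.5,"translation":[-2,45,-203],"angular":[0,0,0]},{"hand":0.5,"translation":[-2,45,-203],"angular":[0,0,0]},{"hand":0.5,"translation":[-2,45,-203],"angular":[0,0,0]},{"hand":0.5,"translation":[-2,45,-203],"angular":[0,0,0]}]' --force 20

```text
t: 26.35
eef_pos: [0.4611, 0.318, 0.019]
tool_rot: [0.001, 0.646, 0.764, 0.001]
contact_force: [-0.9, -0.6, 5.2]
gripper_width: 0.683
grasp_force: 20.5
```

Width is 0.683, so it is lidded. Placing it on the left spot.

Emit:
drive_tool --commands '[{"hand":0.5,"translation":[0,0,30],"angular":[0,0,0]},{"hand":0.5,"translation":[0,0,80],"angular":[0,0,0]},{"hand":0.5,"translation":[10,-10,130],"angular":[0,0,0]},{"hand":0.5,"translation":[45,-45,140],"angular":[0,0,0]},{"hand":0.5,"translation":[85,-90,140],"angular":[0,0,0]},{"hand":0.5,"translation":[125,-135,140],"angular":[0,0,0]},{"hand":0.5,"translation":[125,-135,110],"angular":[0,0,0]},{"hand":0.5,"translation":[125,-135,70],"angular":[0,0,0]},{"hand":0.5,"translation":[125,-135,40],"angular":[0,0,0]},{"hand":0.5,"translation":[125,-135,26],"angular":[0,0,0]},{"hand":0.5,"translation":[125,-135,22],"angular":[0,0,0]}]'

```text
t: 27.72
eef_pos: [0.5853, 0.1825, 0.0395]
tool_rot: [0.0, 0.646, 0.764, 0.0]
contact_force: [0.3, 0.8, 0.6]
gripper_width: 0.681
grasp_force: 21.9
```

Emit:
drive_tool --commands '[{"hand":0.5,"translation":[0,0,-1],"angular":[0,0,0]},{"hand":0.9,"translation":[0,0,-1],"angular":[0,0,0]},{"hand":0.9,"translation":[0,0,-1],"angular":[0,0,0]},{"hand":0.9,"translation":[0,0,0],"angular":[0,0,0]},{"hand":0.9,"translation":[0,0,50],"angular":[0,0,0]},{"hand":0.9,"translation":[0,0,110],"angular":[0,0,0]},{"hand":0.9,"translation":[0,-10,170],"angular":[0,0,0]},{"hand":0.4,"translation":[0,-40,230],"angular":[0,0,0]},{"hand":0.4,"translation":[5,-70,290],"angular":[0,0,0]},{"hand":0.4,"translation":[10,-70,325],"angular":[0,0,0]},{"hand":0.4,"translation":[10,-70,325],"angular":[0,0,0]}]'

```text
t: 29.1
eef_pos: [0.5969, 0.1125, 0.3686]
tool_rot: [0.002, 0.646, 0.763, 0.003]
contact_force: [-0.1, 1.3, -0.8]
gripper_width: 0.402
grasp_force: 0.0
```

```bash
python3 - <<'E'
from h import *
st(); wlook("w7",("dish_1",),z=.035); wlook("w7b",("lid_bar",),z=.285)
bot.read_camera("scene"); bot.read_camera("top")
for c in("scene","top"):
  for q in ("dish_1","open_dish"):
    for x in bot.find_in(c,q): print(c,q,round(x["score"],2),x["position"],onz(c,x["position"],.033),onz(c,x["position"],.01)[:2])
for i,y in enumerate((-.072,0,.072)): print(rz(.1668)@[0,y,0]+[.5965,.1125,0])
E
```

```text
t 29.1 p [0.5969 0.1125 0.3686] q [0.002 0.646 0.763 0.003] j [ 0.25  0.36 -0.72  1.53  0.24  1.34 -0.33] w 0.402 f [-0.1  1.3 -0.8]
dish_1 0.69 1985 px [274.  98.] world [0.5855 0.1859 0.035 ] size [0.0578 0.0587] ang 9.4
dish_1 0.62 1429 px [274.  214.5] world [0.6097 0.0379 0.035 ] size [0.0555 0.058 ] ang 9.3
lid_bar 0.58 36629 px [440.6 165.3] world [0.6838 0.1639 0.285 ] size [0.1797 0.0976] ang 99.8
scene dish_1 0.82 [247.6, 215.9] [0.60333812 0.03445581 0.033     ] [0.62733095 0.02126005]
scene dish_1 0.78 [224.5, 228.2] [0.59005675 0.10968198 0.033     ] [0.61367862 0.09858735]
scene dish_1 0.73 [200.8, 237.1] [0.58968638 0.17631833 0.033     ] [0.6132979  0.16708492]
scene dish_1 0.47 [286.6, 198.9] [ 0.61342127 -0.09498439  0.033     ] [ 0.63769573 -0.11179553]
scene dish_1 0.35 [188.4, 170.8] [0.87245366 0.08494478 0.033     ] [0.90396312 0.07315922]
scene open_dish 0.49 [362.1, 189.3] [ 0.5433694  -0.30713267  0.033     ] [ 0.56568724 -0.3298693 ]
scene open_dish 0.39 [356.8, 206.3] [ 0.49015143 -0.24414194  0.033     ] [ 0.51098285 -0.26511918]
top dish_1 0.55 [242.1, 143.9] [0.75370339 0.09140051 0.033     ] [0.75956247 0.09351743]
top open_dish 0.68 [412.6, 217.5] [ 0.56349048 -0.31819617  0.033     ] [ 0.56509961 -0.32523088]
top open_dish 0.45 [256.6, 166.5] [0.6964836  0.05648969 0.033     ] [0.70106421 0.0578266 ]
[0.60845399 0.04149928 0.        ]
[0.5965 0.1125 0.    ]
[0.58454601 0.18350072 0.        ]
```

View pics/w7.png

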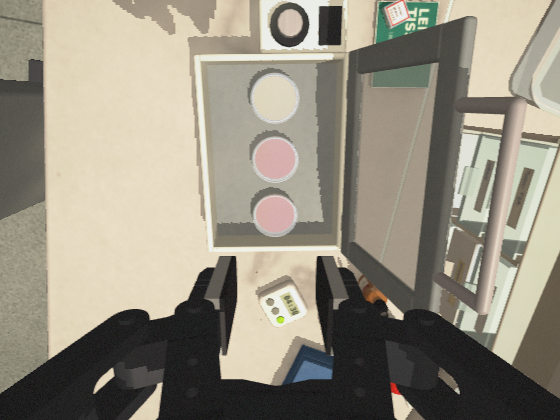

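All three lidded dishes are in the incubator at (274,98), (275,158) and (275,215). The lid is open, with the bar running from (518,105) to (485,305). Next I'll locate the bar and button.

```bash
python3 - <<'E'
from h import *
np.set_printoptions(suppress=True,precision=4)
st(); m=bot.camera_model("wrist")
a=onz("wrist",(518,105),.285,m);b=onz("wrist",(486,306),.285,m);print("bar",a,b,np.linalg.norm(a-b),(a+b)/2)
p=np.array([118,166])/3+[130,155]
print("btn",tri([ray("wrist",(290,24),m),ray("top",p)]),tri([ray("wrist",(290,24),m),ray("scene",(166.9,242)),ray("top",p)]))
for z in (.05,.055,.06,.065,.07): print(z,onz("wrist",(290,24),z,m),onz("top",p,z))
u=np.array([np.cos(.1668),np.sin(.1668)])
for th in np.r_[1.76:0:-.12,0]: print(round(th,2),np.round(np.r_[223*(np.cos(1.8)-np.cos(th))*u,223*(np.sin(th)-np.sin(1.8))]).astype(int))
E
```

```text
t 29.6 p [0.5949 0.1125 0.3637] q [-0.     0.646  0.764 -0.   ] j [ 0.25  0.36 -0.72  1.54  0.24  1.34 -0.33] w 0.399 f [0.2 0.1 0.6]
bar [0.7159 0.2036 0.285 ] [0.7401 0.0793 0.285 ] 0.12663223958061176 [0.728  0.1414 0.285 ]
btn (array([0.5862, 0.2573, 0.09  ]), [0.001658687780098358, 0.0016586877800983803]) (array([0.5876, 0.2641, 0.0595]), [0.002364618620900704, 0.00035625131797551384, 0.002624894485534372])
0.05 [0.5853 0.2659 0.05  ] [0.5912 0.2667 0.05  ]
0.055 [0.5853 0.265  0.055 ] [0.5907 0.2654 0.055 ]
0.06 [0.5853 0.2641 0.06  ] [0.5902 0.264  0.06  ]
0.065 [0.5852 0.2632 0.065 ] [0.5897 0.2627 0.065 ]
0.07 [0.5852 0.2623 0.07  ] [0.5892 0.2614 0.07  ]
1.76 [-9 -1  2]
1.64 [-35  -6   5]
1.52 [-61 -10   6]
1.4 [-87 -15   3]
1.28 [-113  -19   -4]
1.16 [-138  -23  -13]
1.04 [-161  -27  -25]
0.92 [-183  -31  -40]
0.8 [-203  -34  -57]
0.68 [-221  -37  -77]
0.56 [-236  -40  -99]
0.44 [-249  -42 -122]
0.32 [-259  -44 -147]
0.2 [-265  -45 -173]
0.08 [-269  -45 -199]
0.0 [-270  -45 -217]
```

Emit:
drive_tool --commands '[{"hand":0.4,"translation":[50,8,0],"angular":[0,0,0]},{"hand":0.4,"translation":[100,16,0],"angular":[0,0,0]},{"hand":0.4,"translation":[137,23,0],"angular":[0,0,0]},{"hand":0.4,"translation":[137,23,-20],"angular":[0,0,0]},{"hand":0.4,"translation":[137,23,-50],"angular":[0,0,0]},{"hand":0.4,"translation":[137,23,-75],"angular":[0,0,0]},{"hand":0.4,"translation":[137,23,-82],"angular":[0,0,0]},{"hand":0,"translation":[137,23,-82],"angular":[0,0,0]},{"hand":0,"translation":[137,23,-82],"angular":[0,0,0]},{"hand":0,"translation":[137,23,-82],"angular":[0,0,0]}]' --force 40

```text
t: 30.85
eef_pos: [0.7324, 0.1355, 0.2832]
tool_rot: [0.0, 0.646, 0.764, 0.0]
contact_force: [0.1, -0.1, -1.3]
gripper_width: 0.096
grasp_force: 39.1
```

Emit:
drive_tool --commands '[{"hand":0,"translation":[-9,-1,2],"angular":[0,0,0]},{"hand":0,"translation":[-35,-6,5],"angular":[0,0,0]},{"hand":0,"translation":[-61,-10,6],"angular":[0,0,0]},{"hand":0,"translation":[-87,-15,3],"angular":[0,0,0]},{"hand":0,"translation":[-113,-19,-4],"angular":[0,0,0]},{"hand":0,"translation":[-138,-23,-13],"angular":[0,0,0]},{"hand":0,"translation":[-161,-27,-25],"angular":[0,0,0]},{"hand":0,"translation":[-183,-31,-40],"angular":[0,0,0]}]'

```text
t: 31.85
eef_pos: [0.5491, 0.1031, 0.2432]
tool_rot: [0.002, 0.646, 0.763, 0.0]
contact_force: [5.6, -3.0, -5.9]
gripper_width: 0.099
grasp_force: 40.0
```

Emit:
drive_tool --commands '[{"hand":0,"translation":[-20,-3,-17],"angular":[0,0,0]},{"hand":0,"translation":[-38,-6,-37],"angular":[0,0,0]},{"hand":0,"translation":[-53,-9,-59],"angular":[0,0,0]},{"hand":0,"translation":[-66,-11,-82],"angular":[0,0,0]},{"hand":0,"translation":[-76,-13,-107],"angular":[0,0,0]},{"hand":0,"translation":[-82,-14,-133],"angular":[0,0,0]},{"hand":0,"translation":[-85,-14,-152],"angular":[0,0,0]},{"hand":0,"translation":[-86,-14,-168],"angular":[0,0,0]}]'

```text
t: 32.85
eef_pos: [0.4633, 0.0885, 0.0742]
tool_rot: [0.001, 0.646, 0.763, -0.001]
contact_force: [1.6, -6.6, 0.9]
gripper_width: 0.097
grasp_force: 40.9
```

Emit:
drive_tool --commands '[{"hand":0,"translation":[0,0,-7],"angular":[0,0,0]},{"hand":0.35,"translation":[0,1,-8],"angular":[0,0,0]},{"hand":0.35,"translation":[0,1,-8],"angular":[0,0,0]},{"hand":0.35,"translation":[0,1,0],"angular":[0,0,0]},{"hand":0.35,"translation":[0,1,50],"angular":[0,0,0]},{"hand":0.1,"translation":[30,50,80],"angular":[0,0,0]},{"hand":0,"translation":[65,100,80],"angular":[0,0,0]},{"hand":0,"translation":[100,145,80],"angular":[0,0,0]},{"hand":0,"translation":[125,176,60],"angular":[0,0,0]},{"hand":0,"translation":[125,176,40],"angular":[0,0,0]},{"hand":0,"translation":[125,176,40],"angular":[0,0,0]}]'

```text
t: 34.22
eef_pos: [0.5865, 0.265, 0.1127]
tool_rot: [-0.001, 0.646, 0.764, -0.002]
contact_force: [-1.2, -1.1, 0.3]
gripper_width: 0.001
grasp_force: 0.0
```

```bash
python3 - <<'E'
from h import *
st(); save("wrist","w8"); save("top","t8")
a=cv2.imread("pics/w8.png");b=cv2.imread("pics/t8.png")[120:300,120:360]
cv2.imwrite("pics/c8.png",np.hstack([a[:,:400],cv2.resize(b,(400,300))if 0 else cv2.copyMakeBorder(cv2.resize(b,(400,300)),0,120,0,0,0)]))
E
```

```text
t 34.23 p [0.5865 0.265  0.1127] q [-0.001  0.646  0.764 -0.002] j [-0.07  0.66 -0.65  1.7   0.47  0.95 -0.73] w 0.001 f [-1.2 -1.1  0.3]
```

View pics/c8.png

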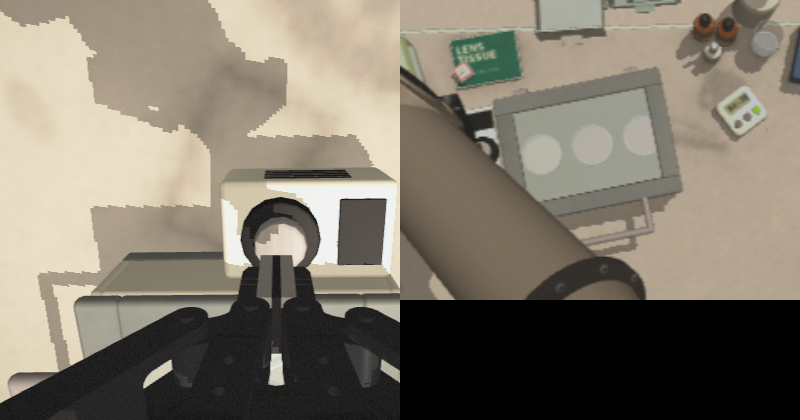

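The lid is shut with the dishes visible through the window. The closed fingertips are just in front of the button top at (281,238). I'll check the aim.

```bash
python3 - <<'E'
from h import *
o=st(); m=bot.camera_model("wrist")
for z in (.099,.06,.052): print(z,proj("wrist",[*o["eef_pos"][:2],z],m), onz("wrist",(281,237),z,m))
E
```

```text
t 34.33 p [0.5877 0.2651 0.1147] q [ 0.     0.646  0.763 -0.   ] j [-0.06  0.66 -0.65  1.7   0.47  0.95 -0.73] w -0.001 f [-0.9  0.1  0.3]
0.099 [np.float64(275.3580712308377), np.float64(271.1595904468854)] [0.5874854  0.28149645 0.099     ]
0.06 [np.float64(275.4172913632298), np.float64(238.5315045907412)] [0.5905986  0.26651727 0.06      ]
0.052 [np.float64(275.4267709164341), np.float64(233.30862407123308)] [0.59123721 0.26344462 0.052     ]
```

Aim is good. Pressing in small steps.

Emit:
drive_tool --commands '[{"hand":0,"translation":[2,0,-25],"angular":[0,0,0]},{"hand":0,"translation":[2,0,-38],"angular":[0,0,0]},{"hand":0,"translation":[2,0,-42],"angular":[0,0,0]},{"hand":0,"translation":[2,0,-42],"angular":[0,0,0]}]'

```text
t: 34.83
eef_pos: [0.5908, 0.2653, 0.0774]
tool_rot: [0.002, 0.646, 0.763, -0.001]
contact_force: [-13.3, -11.9, 41.7]
gripper_width: 0.001
grasp_force: 21.3
```

Emit:
drive_tool --commands '[{"hand":0,"translation":[0,0,5],"angular":[0,0,0]},{"hand":0,"translation":[0,0,5],"angular":[0,0,0]}]'

```text
t: 35.08
eef_pos: [0.5906, 0.2654, 0.0781]
tool_rot: [0.001, 0.646, 0.763, -0.0]
contact_force: [-0.0, -0.7, 8.6]
gripper_width: 0.004
grasp_force: 4.6
```

Emit:
drive_tool --commands '[{"hand":0,"translation":[0,0,2],"angular":[0,0,0]},{"hand":0,"translation":[0,0,2],"angular":[0,0,0]}]'

```text
t: 35.33
eef_pos: [0.5906, 0.2654, 0.0793]
tool_rot: [0.001, 0.646, 0.763, -0.0]
contact_force: [0.7, -2.2, 3.9]
gripper_width: 0.004
grasp_force: 2.1
```

Emit:
drive_tool --commands '[{"hand":0,"translation":[0,0,3],"angular":[0,0,0]},{"hand":0,"translation":[0,0,3],"angular":[0,0,0]}]'

```text
t: 35.58
eef_pos: [0.5902, 0.2665, 0.0823]
tool_rot: [-0.0, 0.646, 0.764, 0.0]
contact_force: [0.8, -1.5, 2.3]
gripper_width: -0.0
grasp_force: 1.2
```

The button springs back, and the force profile (8.6, 3.9, then 2.3 N on the way up) shows it bottomed out. Now for the timer.

Emit:
drive_tool --commands '[{"hand":0,"translation":[0,0,50],"angular":[0,0,0]},{"hand":0.5,"translation":[0,-40,100],"angular":[0,0,-0.15]},{"hand":1,"translation":[8,-95,130],"angular":[0,0,-0.3]},{"hand":1,"translation":[16,-150,130],"angular":[0,0,-0.47]},{"hand":1,"translation":[24,-205,130],"angular":[0,0,-0.64]},{"hand":1,"translation":[32,-260,130],"angular":[0,0,-0.81]},{"hand":1,"translation":[42,-315,130],"angular":[0,0,-0.98]},{"hand":1,"translation":[53,-376,130],"angular":[0,0,-1.056]},{"hand":1,"translation":[53,-376,130],"angular":[0,0,-1.056]},{"hand":1,"translation":[53,-376,130],"angular":[0,0,-1.056]}]'

```text
t: 36.83
eef_pos: [0.6428, -0.1083, 0.2115]
tool_rot: [-0.001, 0.942, 0.335, -0.0]
contact_force: [0.3, 0.1, -0.7]
gripper_width: 1.0
grasp_force: 0.0
```

```bash
python3 - <<'E'
from h import *
st(); wlook("w9",("timer",),z=.02); wlook("w9b",("start","lid"),z=.05)
E
```

```text
t 36.83 p [ 0.6428 -0.1083  0.2115] q [-0.001  0.942  0.335 -0.   ] j [ 0.36  0.5  -0.41  1.62  0.22  1.06 -0.99] w 1.0 f [ 0.3  0.1 -0.7]
timer 0.98 4291 px [279.4 177.7] world [ 0.6491 -0.1072  0.02  ] size [0.0615 0.0596] ang 34.9
lid 0.82 35316 px [ 97.5 128.5] world [0.5937 0.0348 0.05  ] size [0.1402 0.2013] ang -50.8
```

Emit:
drive_tool --commands '[{"hand":1,"translation":[5,0,-50],"angular":[0,0,0]},{"hand":1,"translation":[5,0,-110],"angular":[0,0,0]},{"hand":1,"translation":[5,0,-160],"angular":[0,0,0]},{"hand":1,"translation":[5,0,-187],"angular":[0,0,0]},{"hand":1,"translation":[5,0,-195],"angular":[0,0,0]},{"hand":1,"translation":[5,0,-195],"angular":[0,0,0]},{"hand":0.4,"translation":[5,0,-195],"angular":[0,0,0]},{"hand":0.4,"translation":[5,0,-195],"angular":[0,0,0]},{"hand":0.4,"translation":[5,0,-195],"angular":[0,0,0]},{"hand":0.4,"translation":[5,0,-195],"angular":[0,0,0]},{"hand":0.4,"translation":[5,0,-135],"angular":[0,0,0]},{"hand":0.4,"translation":[5,0,-75],"angular":[0,0,0]}]' --force 30

```text
t: 38.58
eef_pos: [0.6479, -0.1096, 0.1391]
tool_rot: [-0.0, 0.942, 0.334, -0.0]
contact_force: [1.5, -0.6, -0.3]
gripper_width: 0.671
grasp_force: 32.6
```

Emit:
drive_tool --commands '[{"hand":0.4,"translation":[-5,30,20],"angular":[0,0,0]},{"hand":0.4,"translation":[-15,80,20],"angular":[0,0,0]},{"hand":0.4,"translation":[-30,135,20],"angular":[0,0,0]},{"hand":0.4,"translation":[-45,185,20],"angular":[0,0,0]},{"hand":0.4,"translation":[-51,215,10],"angular":[0,0,0]},{"hand":0.4,"translation":[-51,215,-15],"angular":[0,0,0]},{"hand":0.4,"translation":[-51,215,-35],"angular":[0,0,0]},{"hand":0.4,"translation":[-51,215,-45],"angular":[0,0,0]},{"hand":0.4,"translation":[-51,215,-47],"angular":[0,0,0]},{"hand":0.4,"translation":[-51,215,-47],"angular":[0,0,0]}]'

```text
t: 39.83
eef_pos: [0.5973, 0.1046, 0.0919]
tool_rot: [0.0, 0.943, 0.334, -0.0]
contact_force: [-5.6, -0.4, 11.0]
gripper_width: 0.674
grasp_force: 36.4
```

Contact made; releasing and retreating.

Emit:
drive_tool --commands '[{"hand":1,"translation":[0,0,1],"angular":[0,0,0]},{"hand":1,"translation":[0,0,1],"angular":[0,0,0]},{"hand":1,"translation":[0,0,1],"angular":[0,0,0]},{"hand":1,"translation":[0,0,50],"angular":[0,0,0]},{"hand":1,"translation":[0,0,110],"angular":[0,0,0]},{"hand":1,"translation":[0,-60,160],"angular":[0,0,0]},{"hand":1,"translation":[0,-120,180],"angular":[0,0,0]},{"hand":1,"translation":[0,-180,180],"angular":[0,0,0]},{"hand":1,"translation":[0,-180,180],"angular":[0,0,0]},{"hand":1,"translation":[0,-180,180],"angular":[0,0,0]}]'

```text
t: 41.08
eef_pos: [0.597, -0.0754, 0.27]
tool_rot: [-0.0, 0.943, 0.333, -0.0]
contact_force: [-0.3, 0.4, 0.6]
gripper_width: 0.998
grasp_force: 0.0
```

```bash
python3 - <<'E'
from h import *
st(); a=save("scene","s10"); b=save("top","t10")
f=lambda im,x,y,w,h:cv2.resize(im[y:y+h,x:x+w],(400,int(400*h/w)))[...,::-1]
cv2.imwrite("pics/c10.png",np.hstack([f(a,120,140,200,180),f(b,130,130,200,180)]))
for c in ("scene","top"):
    x=bot.outline_of(c,"timer")[0]; print(c,x["score"],onz(c,x["position"],.09))
    for x in bot.find_in(c,"open_dish")[:2]: print(x,onz(c,x["position"],.01))
E
```

```text
t 41.08 p [ 0.597  -0.0754  0.27  ] q [-0.     0.943  0.333 -0.   ] j [ 0.35  0.37 -0.42  1.69  0.16  1.12 -1.01] w 0.998 f [-0.3  0.4  0.6]
scene 0.58 [0.58110172 0.10789999 0.09      ]
{'position': [221.4, 226.5], 'score': 0.59} [0.62381356 0.10257476 0.01      ]
{'position': [361.9, 189.6], 'score': 0.56} [ 0.56483446 -0.32840058  0.01      ]
top 0.6 [0.59963357 0.0989387  0.09      ]
{'position': [411.8, 216.5], 'score': 0.8} [ 0.56761112 -0.32338113  0.01      ]
{'position': [237.3, 203.0], 'score': 0.71} [0.61003524 0.10733657 0.01      ]
```

View pics/c10.png

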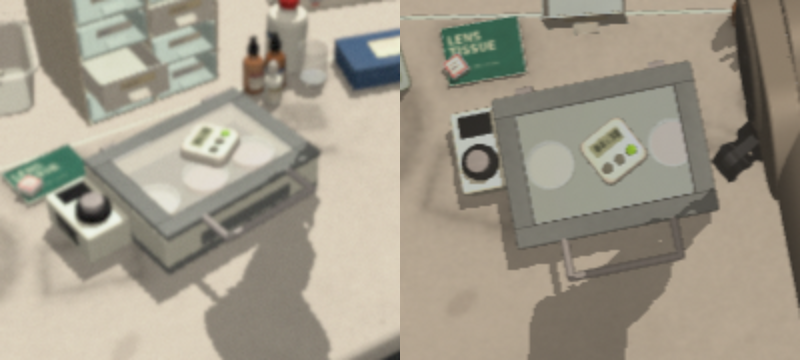

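The lid is shut with all three dishes visible through the window. The timer lies flat at mid-lid and the button is up, so I'm handing in.

```bash
python3 -c "
from station import bot
print(bot.hand_in())"
```

```text
the job is handed in; nothing more can be done
None
```

I handed the job in at about 41 s with all three lidded dishes flat in the incubator, the lid shut, the start button pressed, and the timer back on the lid; the open dish and pen were left where they were, and no verdict came back.

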